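# Aligning pin into the open bolt hole of the blue bearing unit

## Task

Take the yellow-handled aligning pin out of the black rack and lower it, tip first, into the one empty bolt hole of the blue bearing unit until it is fully home, collar flat on the housing, then let go. Do not drop it in: keep hold of it until it is home. Leave the red-handled pin in its place in the rack.

Things in the scene. Friction and masses are not known exactly. Their poses are not given: they have to be found in the camera images.
- yellow_pin_handle (a point): Centre of the handle of the loose yellow pin (0.25 kg), upright in the rack. Handle: yellow, round, diameter 28, length 80 mm (40 above to 40 below this point). Below it a steel collar, diameter 48, 7 thick, underside 47 mm below this point; then a 14 mm shank, its last 20 mm tapering to a 6 mm tip 92 mm below this point. z: up the handle. In either of the rack's two places.
- red_pin_handle (a point): Same point of the red-handled pin, equal in size, about 90 mm from the yellow one in the same rack; leave it alone. The rack is a fixed black block 180 x 70 x 55 mm; each shank hangs in a 27 mm hole, the collar on the rack's top, so a pin must rise over 45 mm to clear it.
- blue_hole (a point): Centre of the mouth of the empty vertical bolt hole (diameter 28, countersunk to 36, 66 mm deep) in a corner of the fixed blue unit, in its flat top face 66 mm above the table; z up. Unit 160 mm square, at either side of the rack, any yaw; bearing centre at -55, -55 mm in the point's x, y. Boss there 84 wide, 19 mm high; bolt heads 14 mm high in the other three corners.
- green_hole (a point): Same point of the green bearing unit, equal in size, on the other side of the rack. It too has one empty hole, but is not to be used.
Not all that is in view belongs to the job. What is meant by the part that bears yellow_pin_handle is not purple, and is the smaller of those in its own colour. Leave any orange look-alike of the part that bears blue_hole alone.

How it is judged:
On the way:
1. the yellow pin's tip is at least 20 mm down the blue unit's empty hole while the fingers still hold the pin (horizontal distance between yellow_pin_handle and blue_hole below 0.02 m and z of yellow_pin_handle in the frame of blue_hole below 0.072 m and contact force between the fingers and yellow_pin above 0.5 N), for 0.1 s.
At the end, for the whole second after the job is handed in: The yellow pin stands at rest and upright within 10 degrees, released, in the blue unit's empty hole: its handle's centre within 15 mm sideways of the hole's centre and at most 53 mm above the mouth (47 mm when the collar lies flat) (horizontal distance between yellow_pin_handle and blue_hole below 0.015 m and z of yellow_pin_handle in the frame of blue_hole below 0.053 m and angle between yellow_pin_handle's own z axis and vertical below 0.18 rad and linear speed of yellow_pin below 0.02 m/s); the robot touches nothing.
It fails at once if the red pin is moved more than 20 mm (distance of red_pin_handle from where it was at the start of the episode above 0.02 m).
It also fails if it takes over 42 s, if anything falls off the work surface, if the arm or the gripper's body presses on something with over 40 N, if the wrist force passes 120 N, or if a joint passes its speed limit or range.

## Robot

A 6-joint arm with a two-finger parallel gripper is mounted at the origin on the work surface. World frame = base frame: x ahead of the robot, y to its left, z up, the work surface at z = 0. Lengths are in m, angles in rad, forces in N, time in s.
With the tool pointing down it reaches from about 0.35 to 0.775 m from the base axis. Payload 5.5 kg.
Tool frame: the origin (TCP) lies between the finger pads; the fingertips stand 11 mm ahead of it and the grasp point (between the pads) lies 8 mm behind it (tips_ahead is the distance from the TCP to the fingertips, in m); z points along the fingers, y is the line along which they close (so a half turn about z gives the same grasp; the last joint's range is limited). The gripper opens to 85 mm and grips with 20 to 120 N. Pads are 22 mm wide; open, the fingers measure 114 mm over their backs; the gripper's body (76 mm by 85 mm) begins 54 mm behind the grasp point. The pads swing forward as they close: fully open they stand 13 mm farther back than shut.
Start: joints at [-0.14, 0.313, 0.046, 1.304, 0, 1.431], TCP at [0.575, -0, 0.242] pointing down, gripper open.
Joint ranges: [-2.76, 2.76], [-0.86, 1.69], [-1.03, 1.26], [-2.2, 2.34], [-1.47, 1.5], [-3.14, 3.14]. Speed limits (rad/s): [2.57, 2.57, 3.14, 3.14, 3.14, 3.14].

## Interface

Orientations are given as a unit quaternion [w, x, y, z].
In Python, from workcell import * gives the robot as it stands. The module is installed in compiled form; this text tells all that it offers.
- The arm moves only by the tool jog_arm, never from a script. Its argument "moves" is a list of rows, each an object with "fingers": the closure, from 0 (fully open) to 1 (shut); "slide": the shift along the tool's x, y, z in mm, a list of three; "angular": the turn, a rotation vector about the tool's x, y, z in degrees, a list of three. A call has 1 to 10 rows; each row is the pose to reach, as a shift and turn from the pose commanded when the call began, along the tool's axes at that moment; what a row does not reach only later rows make up. A row lasts 1/12 s, in which the tool goes at most 41.7 mm and 7.16 degrees, less where a joint would pass 70% of its speed; a pose out of reach is approached as far as the arm can. A call with a gripper value outside its range is refused whole. The fingers move at their own pace and stop on an object; "squeeze" is the grip in N (left out, the last holds). Time passes only in rows, so rows that repeat a pose let the fingers close. It gives the time, the measured TCP pose, the force, the opening and the grip force at its end, in the units of the state.
- get_state(): the state, without advancing time (a new reading comes with each control period).
- read_camera(name): name is "scene" or "side" or "wrist"; returns a dict with "color" (480x640x3 uint8, red, green, blue), "fovy" (degrees; the focal length in pixels is half the picture's height over the tangent of half this angle, whatever the lens; pixels are square), "cx", "cy" (the principal point, pixels), "D" ([k1, k2, p1, p2, k3] as OpenCV has them; the pictures are not rectified), "world_from_camera" (4x4, takes a point from camera to world coordinates); the wrist camera has in their place "tool_from_camera" (4x4, takes a point from camera to tool coordinates, whose origin is the TCP and whose axes are the flange's). Camera axes: x right, y down, z forward; pixel columns grow to the right and rows downward; lengths in m; the calibration is good to about 2 mm. A picture is of the moment at which its call begins: read the wrist's pose just before it. There is no depth.
- hand_in(): hands the job in; it is judged then, once.
Trained networks look in a picture, given as the dict that the camera call returned (one of the last four; its "shot" number tells which), for a name from the list of things; names that differ only in an ending like _2 or _b are one class to them, and where a whole thing is asked for, a point or a joint stands for the part that bears it (a point fixed in the world has none). Each returns a list of dicts, best first, with "p" (0 to 1); they miss things now and then, are a little off and sometimes report something else, mostly with a low value. They report only what shows in the picture. A call takes as long as a camera call. They do not tell look-alikes from the thing itself.
- look_for(target, picture): "point" ([column, row] in pixels, amid what is visible of it).
- tip_of(target, picture): "point" ([column, row] in pixels: a listed point, or the origin of a listed thing).
The state is a dict: "clock": time; "joint_pos": joint angles; "qvel": joint speeds; "tau": joint torques, N m; "tcp_pos": TCP position; "orientation": TCP orientation; "wrist_force": force on the tool from outside, world axes, zero at the start; "ft_torque": the same for the moment, N m; "finger_gap": finger opening in m; "grip_force": force on a finger pad.
Only numpy, scipy, OpenCV 4.12 (cv2) and the standard library are available. Lean on these libraries where they do the work, as an engineer would, in place of code of your own. Each camera call takes 0.05 s, during which the arm holds its last target. There are 200 camera calls.

## Working session

There is one attempt and no reset: what is moved stays moved. The work goes in short steps, Python scripts to look and compute and a tool call to move; the robot and the scene stay as the last step left them, time stands still between calls to the robot, and variables do not carry over. Pictures are saved under pics/ and viewed, at most 10 in all, crops included, and the job is handed in when it is done.

Besides the shell and the picture viewer there is one more tool, called by a JSON object that holds its "op" and its "data". jog_arm: Moves the arm, as the interface text tells. Its arguments: {"type":"object","properties":{"moves":{"type":"array","items":{"type":"object","properties":{"fingers":{"type":"number"},"slide":{"type":"array","items":{"type":"number"}},"angular":{"type":"array","items":{"type":"number"}}}}},"squeeze":{"type":"number"}},"required":["moves"]}

```bash
mkdir -p pics; cat > h.py <<'E'
from workcell import *
import numpy as np, cv2
from scipy.spatial.transform import Rotation as R
def K(p):
    f=240/np.tan(np.radians(p["fovy"])/2); return np.array([[f,0,p["cx"]],[0,f,p["cy"]],[0,0,1.]])
def T_tool(s):
    T=np.eye(4); q=s["orientation"]; T[:3,:3]=R.from_quat([q[1],q[2],q[3],q[0]]).as_matrix(); T[:3,3]=s["tcp_pos"]; return T
def wfc(p,s=None):
    return np.array(p["world_from_camera"]) if "world_from_camera" in p else T_tool(s)@np.array(p["tool_from_camera"])
def ray(p,uv,s=None):
    T=wfc(p,s); n=cv2.undistortPoints(np.array([[uv]],float),K(p),np.array(p["D"],float))[0,0]
    return T[:3,3],T[:3,:3]@np.array([n[0],n[1],1])
def onz(p,uv,z,s=None):
    o,d=ray(p,uv,s); return o+d*(z-o[2])/d[2]
def proj(p,X,s=None):
    Tc=np.linalg.inv(wfc(p,s)); return cv2.projectPoints(np.array(X,float).reshape(-1,3),cv2.Rodrigues(Tc[:3,:3])[0],Tc[:3,3],K(p),np.array(p["D"],float))[0][:,0]
def save(p,n): cv2.imwrite(f"pics/{n}.png",p["color"][:,:,::-1])
E
python3 - <<'E'
from h import *
s=get_state(); print(s["clock"],s["tcp_pos"],s["orientation"],s["finger_gap"])
Z={"yellow_pin_handle":.102,"red_pin_handle":.102,"blue_hole":.066,"green_hole":.066}
for c in("scene","side"):
    p=read_camera(c); save(p,c)
    print(c,p["fovy"],np.round(wfc(p),2).tolist())
    for n,z in Z.items():
        for d in tip_of(n,p)[:4]: print(n,np.round(d["point"]),round(d["p"],2),np.round(onz(p,d["point"],z),3))
print(get_state()["clock"])
E
```

```text
0.0 [5.74523771e-01 7.02115677e-05 2.41428408e-01] [-7.18592547e-04  7.07100306e-01  7.07112691e-01 -5.32193082e-04] 0.08589657346494278
scene 52.339241204802434 [[0.05, 0.83, -0.56, 1.01], [1.0, -0.05, 0.02, 0.01], [-0.01, -0.56, -0.83, 0.93], [0.0, 0.0, 0.0, 1.0]]
yellow_pin_handle [364. 183.] 0.81 [0.316 0.121 0.102]
yellow_pin_handle [348. 229.] 0.81 [0.437 0.076 0.102]
yellow_pin_handle [282. 280.] 0.68 [ 0.548 -0.061  0.102]
red_pin_handle [326. 289.] 0.61 [0.573 0.023 0.102]
blue_hole [468. 311.] 0.73 [0.619 0.298 0.066]
blue_hole [472. 186.] 0.69 [0.307 0.376 0.066]
blue_hole [328. 288.] 0.46 [0.551 0.028 0.066]
green_hole [130. 296.] 0.7 [ 0.55  -0.372  0.066]
side 46.66237877884566 [[0.88, -0.3, 0.37, 0.04], [-0.48, -0.55, 0.69, -0.73], [-0.0, -0.78, -0.63, 0.76], [0.0, 0.0, 0.0, 1.0]]
yellow_pin_handle [390. 235.] 0.97 [ 0.546 -0.059  0.102]
yellow_pin_handle [301. 219.] 0.95 [0.421 0.067 0.102]
yellow_pin_handle [244. 212.] 0.64 [0.331 0.146 0.102]
red_pin_handle [374. 207.] 0.93 [0.57  0.035 0.102]
blue_hole [200. 175.] 0.96 [0.312 0.384 0.066]
blue_hole [335. 158.] 0.95 [0.63  0.3   0.066]
green_hole [500. 361.] 0.71 [ 0.548 -0.375  0.066]
0.5
```

View pics/scene.png

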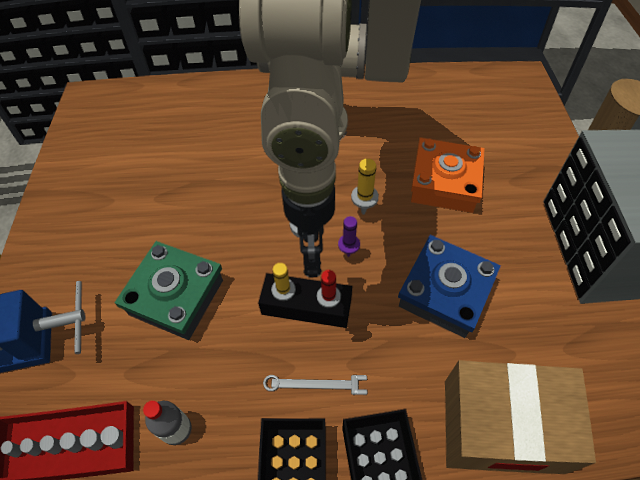

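View pics/side.png

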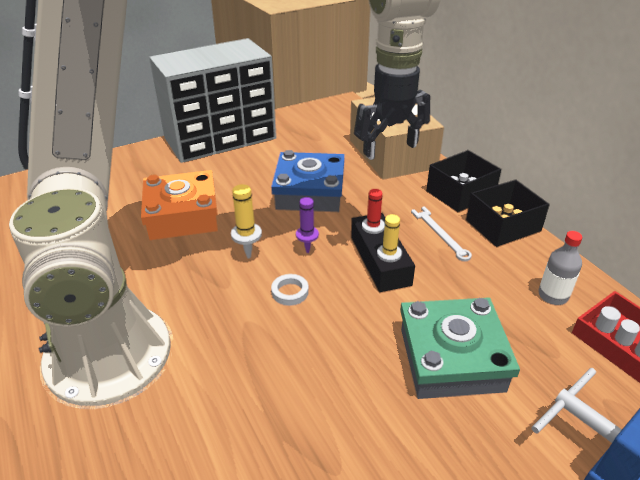

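Candidates, scene and side pixels:
- Rack yellow pin at (282,280) and (390,235).
- Larger loose yellow pin at (366,180) and (244,212), standing outside the rack.
- Purple pin at (348,235) and (306,215).

The rack pin is the smaller yellow one and sits in the rack, so it is the one meant. The empty hole of the blue unit is at (467,313) and (335,158). The orange unit at (450,172) is the decoy.

I'll confirm with a crop and centre above the pin.

{"op": "jog_arm", "data": {"moves": [{"slide": [-30,-14,0],"fingers": 0},{"slide": [-60,-27,0],"fingers": 0},{"slide": [-60,-27,0],"fingers": 0},{"slide": [-60,-27,0],"fingers": 0}]}}

```text
schema error: expected keys fingers, slide, angular
```

```bash
python3 - <<'E'
from h import *
Z={"yellow_pin_handle":.102,"red_pin_handle":.102,"blue_hole":.066}
s=get_state(); print(s["tcp_pos"])
p=read_camera("wrist"); q=read_camera("side"); s2=read_camera("scene")
for nm,c,st in(("wrist",p,s),("scene",s2,None),("side",q,None)):
  for n,z in Z.items():
    for d in tip_of(n,c)[:3]: print(nm,n,np.round(d["point"]),round(d["p"],2),np.round(onz(c,d["point"],z,st),4))
a=cv2.resize(p["color"],(400,300)); b=cv2.resize(q["color"][130:310,230:470],(400,300),interpolation=cv2.INTER_CUBIC)
e=cv2.resize(s2["color"][220:340,250:410],(400,300),interpolation=cv2.INTER_CUBIC);f=cv2.resize(s2["color"][225:345,380:540],(400,300),interpolation=cv2.INTER_CUBIC)
save({"color":np.vstack([np.hstack([a,b]),np.hstack([e,f])])},"conf")
E
```

```text
[ 5.75011208e-01 -8.97387526e-06  2.42288741e-01]
wrist yellow_pin_handle [148. 122.] 0.97 [0.446 0.08  0.102]
wrist yellow_pin_handle [287. 295.] 0.95 [ 0.5444 -0.0616  0.102 ]
wrist red_pin_handle [314. 190.] 0.56 [0.5678 0.0282 0.102 ]
scene yellow_pin_handle [283. 278.] 0.71 [ 0.5438 -0.0592  0.102 ]
scene yellow_pin_handle [364. 179.] 0.57 [0.3022 0.1219 0.102 ]
scene red_pin_handle [329. 289.] 0.76 [0.573  0.0287 0.102 ]
scene blue_hole [464. 313.] 0.94 [0.6227 0.2884 0.066 ]
scene blue_hole [472. 184.] 0.69 [0.2992 0.3756 0.066 ]
side yellow_pin_handle [244. 209.] 0.8 [0.3336 0.1535 0.102 ]
side yellow_pin_handle [304. 214.] 0.8 [0.4332 0.0805 0.102 ]
side yellow_pin_handle [391. 237.] 0.66 [ 0.5443 -0.0653  0.102 ]
side red_pin_handle [374. 208.] 0.96 [0.5685 0.031  0.102 ]
side blue_hole [333. 160.] 0.7 [0.6196 0.2932 0.066 ]
side blue_hole [201. 177.] 0.64 [0.3095 0.373  0.066 ]
```

View pics/conf.png

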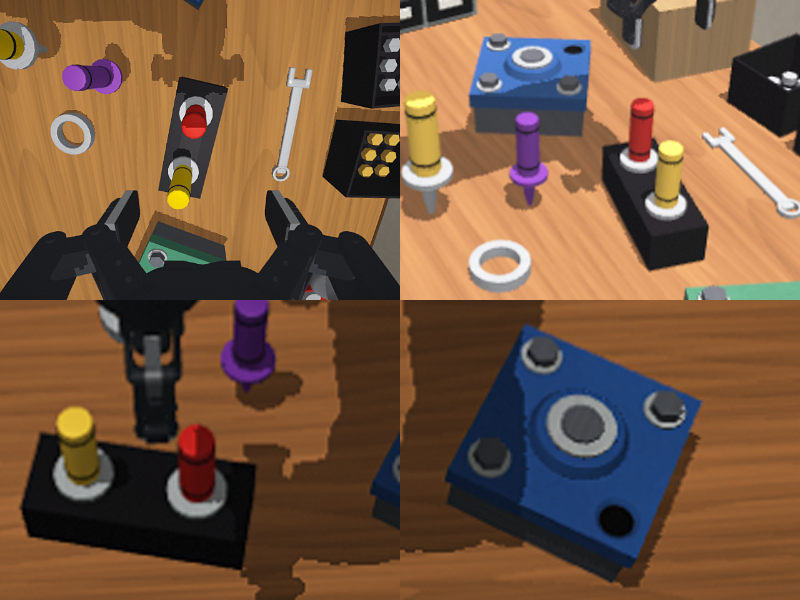

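The crop confirms it: the small yellow pin is in the rack at wrist (287,295), next to the red one at (314,190). The blue unit's empty hole is at scene (467,313), the dark round spot. Next I move above the pin, near (0.545, -0.061).

{"op": "jog_arm", "data": {"moves": [{"slide": [-30,-15,0],"angular": [0,0,0],"fingers": 0},{"slide": [-61,-30,10],"angular": [0,0,0],"fingers": 0},{"slide": [-61,-30,30],"angular": [0,0,0],"fingers": 0},{"slide": [-61,-30,40],"angular": [0,0,0],"fingers": 0},{"slide": [-61,-30,40],"angular": [0,0,0],"fingers": 0},{"slide": [-61,-30,40],"angular": [0,0,0],"fingers": 0}]}}

```text
clock: 1.6
tcp_pos: [0.5448, -0.0605, 0.2019]
orientation: [-0.001, 0.707, 0.707, -0.0]
wrist_force: [0.1, -0.1, -0.2]
finger_gap: 0.0855
grip_force: 0.0
```

```bash
python3 - <<'E'
from h import *
s=get_state(); print(s["clock"],s["tcp_pos"],s["orientation"])
p=read_camera("wrist"); save(p,"w2")
for d in tip_of("yellow_pin_handle",p)[:3]: print(np.round(d["point"]),round(d["p"],2),np.round(onz(p,d["point"],.102,s),4))
# predicted outline of the handle top / collar at estimates
print(proj(p,[[.5445,-.0615,.142],[.5445,-.0615,.102],[.5445,-.0615,.062]],s).round())
E
```

```text
1.6 [ 0.54479862 -0.06046757  0.20194813] [-6.38876590e-04  7.06912973e-01  7.07300207e-01 -2.40633284e-04]
[ 39. 170.] 0.85 [ 0.3536 -0.009   0.102 ]
[324. 245.] 0.63 [ 0.5457 -0.0624  0.102 ]
[[322. 267.]
 [323. 244.]
 [323. 227.]]
```

View pics/w2.png

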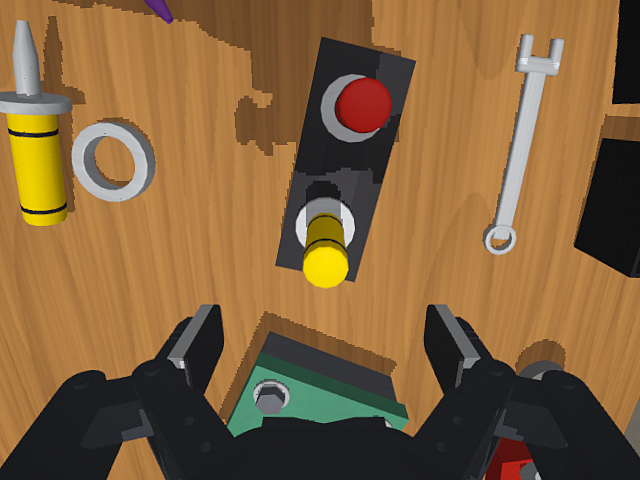

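The pin's top shows at about (326,266), within 4 px of the prediction. I descend and grasp it slightly above the handle centre.

{"op": "jog_arm", "data": {"moves": [{"slide": [-1,1,30],"angular": [0,0,0],"fingers": 0},{"slide": [-1,1,60],"angular": [0,0,0],"fingers": 0},{"slide": [-1,1,85],"angular": [0,0,0],"fingers": 0},{"slide": [-1,1,102],"angular": [0,0,0],"fingers": 0},{"slide": [-1,1,102],"angular": [0,0,0],"fingers": 0},{"slide": [-1,1,102],"angular": [0,0,0],"fingers": 1},{"slide": [-1,1,102],"angular": [0,0,0],"fingers": 1},{"slide": [-1,1,102],"angular": [0,0,0],"fingers": 1},{"slide": [-1,1,102],"angular": [0,0,0],"fingers": 1},{"slide": [-1,1,102],"angular": [0,0,0],"fingers": 1}], "squeeze": 50}}

```text
clock: 2.53
tcp_pos: [0.5469, -0.0622, 0.1017]
orientation: [0.001, 0.707, 0.707, 0.001]
wrist_force: [-0.3, 0.4, 8.8]
finger_gap: 0.0272
grip_force: 48.5
```

{"op": "jog_arm", "data": {"moves": [{"slide": [0,0,-10],"angular": [0,0,0],"fingers": 1},{"slide": [0,0,-30],"angular": [0,0,0],"fingers": 1},{"slide": [0,0,-55],"angular": [0,0,0],"fingers": 1},{"slide": [0,0,-85],"angular": [0,0,0],"fingers": 1},{"slide": [0,0,-115],"angular": [0,0,0],"fingers": 1},{"slide": [0,0,-145],"angular": [0,0,0],"fingers": 1},{"slide": [0,0,-165],"angular": [0,0,0],"fingers": 1},{"slide": [0,0,-165],"angular": [0,0,0],"fingers": 1},{"slide": [0,0,-165],"angular": [0,0,0],"fingers": 1}]}}

```text
clock: 3.28
tcp_pos: [0.5466, -0.0622, 0.2668]
orientation: [0.001, 0.707, 0.707, 0.001]
wrist_force: [0.3, 0.4, -2.8]
finger_gap: 0.0275
grip_force: 49.6
```

```bash
python3 - <<'E'
from h import *
s=get_state(); print(s["tcp_pos"],s["wrist_force"],s["finger_gap"])
T=T_tool(s)
w=read_camera("wrist"); q=read_camera("side"); c=read_camera("scene")
X=T[:3,3]
for nm,p,st in(("wrist",w,s),("side",q,None),("scene",c,None)):
    print(nm,"pred centre/tip",proj(p,[X+[0,0,.003],X+[0,0,-.089]],st).round().tolist(),[(np.round(d["point"]).tolist(),round(d["p"],2)) for d in tip_of("yellow_pin_handle",p)[:3]])
    for d in tip_of("blue_hole",p)[:2]: print("  hole",np.round(d["point"]),round(d["p"],2),np.round(onz(p,d["point"],.066,st),4))
save({"color":np.hstack([cv2.resize(q["color"][80:380,280:480],(400,600)),cv2.resize(c["color"][150:450,200:400],(400,600))])},"lift")
E
```

```text
[ 0.54660636 -0.06220047  0.26675965] [ 0.28100319  0.38450551 -2.76942778] 0.027530587403707896
wrist pred centre/tip [[323.0, 326.0], [323.0, 248.0]] [([323.0, 323.0], 0.96), ([71.0, 158.0], 0.58)]
side pred centre/tip [[398.0, 159.0], [394.0, 203.0]] [([254.0, 296.0], 0.91), ([396.0, 159.0], 0.82), ([259.0, 231.0], 0.74)]
  hole [201. 173.] 0.95 [0.315  0.3893 0.066 ]
  hole [336. 158.] 0.76 [0.6283 0.2962 0.066 ]
scene pred centre/tip [[273.0, 230.0], [278.0, 259.0]] [([304.0, 194.0], 0.93), ([385.0, 226.0], 0.91), ([274.0, 232.0], 0.87)]
  hole [470. 186.] 0.95 [0.3065 0.3695 0.066 ]
  hole [465. 315.] 0.7 [0.626  0.2909 0.066 ]
```

View pics/lift.png

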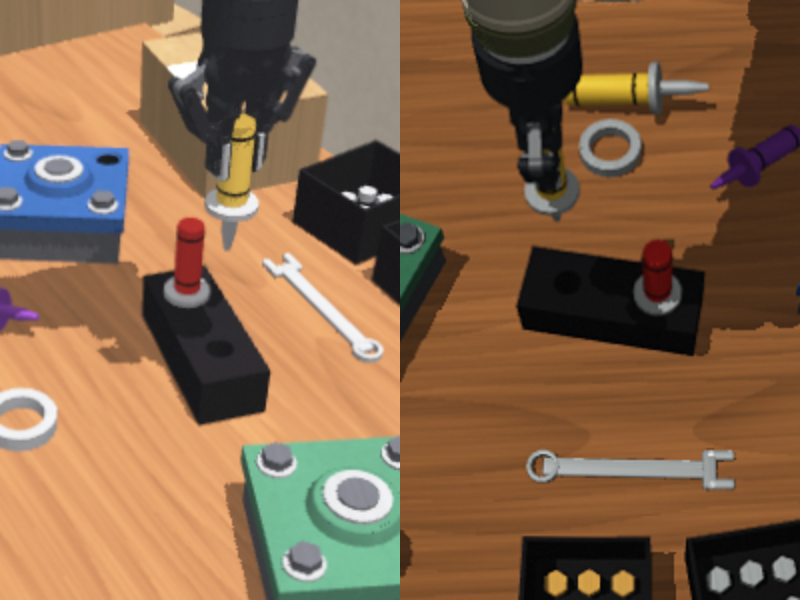

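The pin is held upright above the rack and the red pin is untouched. The two decoy pins have fallen over, but they lie well clear. I go toward the blue unit and stop short for a near look.

{"op": "jog_arm", "data": {"moves": [{"slide": [20,5,0],"angular": [0,0,0],"fingers": 1},{"slide": [55,15,0],"angular": [0,0,0],"fingers": 1},{"slide": [95,27,0],"angular": [0,0,0],"fingers": 1},{"slide": [135,39,0],"angular": [0,0,0],"fingers": 1},{"slide": [175,51,0],"angular": [0,0,0],"fingers": 1},{"slide": [215,63,0],"angular": [0,0,0],"fingers": 1},{"slide": [250,73,0],"angular": [0,0,0],"fingers": 1},{"slide": [275,77,0],"angular": [0,0,0],"fingers": 1},{"slide": [275,77,0],"angular": [0,0,0],"fingers": 1},{"slide": [275,77,0],"angular": [0,0,0],"fingers": 1}]}}

```text
clock: 4.57
tcp_pos: [0.6228, 0.2146, 0.2643]
orientation: [-0.0, 0.706, 0.708, -0.001]
wrist_force: [1.1, -0.5, -1.5]
finger_gap: 0.0269
grip_force: 49.7
```

```bash
python3 - <<'E'
from h import *
s=get_state(); print(s["clock"],s["tcp_pos"],s["orientation"],s["finger_gap"])
w=read_camera("wrist"); save(w,"w3")
for d in tip_of("blue_hole",w)[:3]: print("  hole",np.round(d["point"]),round(d["p"],2),np.round(onz(w,d["point"],.066,s),4))
X=s["tcp_pos"]; print(proj(w,[np.array(X)+[0,0,-.089],[.624,.292,.066]],s).round().tolist())
E
```

```text
4.5667 [0.62278947 0.21462253 0.26425987] [-2.21024067e-04  7.06045414e-01  7.08166242e-01 -6.30915489e-04] 0.026929774674836447
  hole [321. 123.] 0.92 [0.6208 0.2916 0.066 ]
[[323.0, 248.0], [325.0, 122.0]]
```

View pics/w3.png

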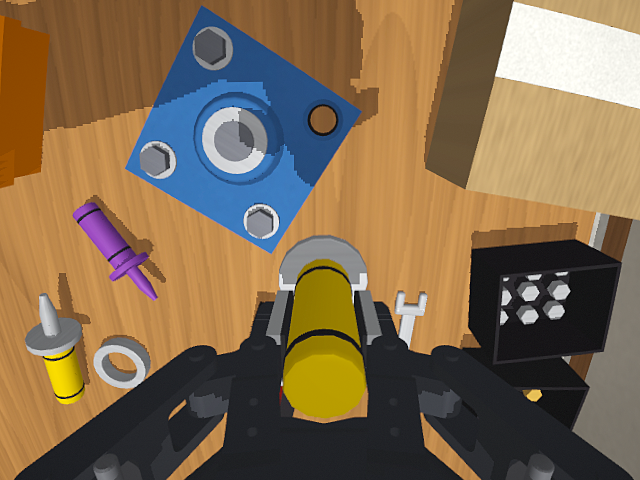

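The empty hole sits at (323,120) with its rim fully visible, giving about (0.622, 0.2925). I move over it and come down to just above the mouth.

{"op": "jog_arm", "data": {"moves": [{"slide": [20,0,0],"angular": [0,0,0],"fingers": 1},{"slide": [45,0,0],"angular": [0,0,0],"fingers": 1},{"slide": [70,0,0],"angular": [0,0,0],"fingers": 1},{"slide": [78,0,20],"angular": [0,0,0],"fingers": 1},{"slide": [78,0,50],"angular": [0,0,0],"fingers": 1},{"slide": [78,0,75],"angular": [0,0,0],"fingers": 1},{"slide": [78,0,92],"angular": [0,0,0],"fingers": 1},{"slide": [78,0,92],"angular": [0,0,0],"fingers": 1},{"slide": [78,0,92],"angular": [0,0,0],"fingers": 1}]}}

```text
clock: 5.42
tcp_pos: [0.6225, 0.2892, 0.1728]
orientation: [-0.0, 0.708, 0.706, -0.001]
wrist_force: [0.8, 0.0, -1.0]
finger_gap: 0.0269
grip_force: 49.8
```

```bash
python3 - <<'E'
from h import *
s=get_state(); print(s["clock"],s["tcp_pos"],s["orientation"],s["finger_gap"],s["wrist_force"])
q=read_camera("side"); c=read_camera("scene")
X=np.array(s["tcp_pos"])
for p in(q,c): print(proj(p,[X+[0,0,.003],X+[0,0,-.089],[.622,.2925,.066]]).round(1).tolist())
save({"color":np.hstack([cv2.resize(q["color"][60:210,270:370],(400,600),interpolation=cv2.INTER_CUBIC),cv2.resize(c["color"][200:350,410:510],(400,600),interpolation=cv2.INTER_CUBIC)])},"near")
E
```

```text
5.4167 [0.62252471 0.28920222 0.17276484] [-4.60397072e-04  7.07818977e-01  7.06392814e-01 -1.12954951e-03] 0.02692669136365646 [ 0.79916579  0.02987291 -1.00691697]
[[335.5, 119.1], [335.0, 153.9], [334.1, 159.7]]
[[478.2, 286.3], [466.0, 309.0], [465.5, 312.7]]
```

View pics/near.png

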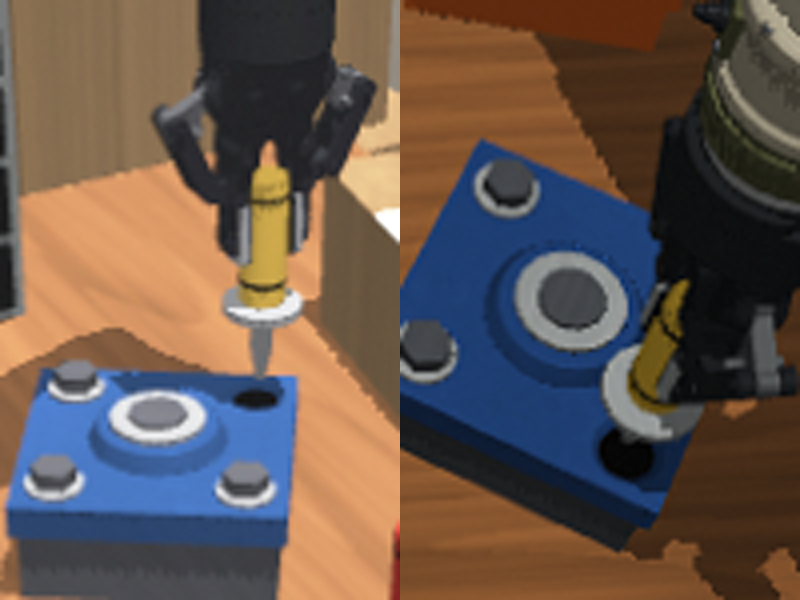

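Side view: tip at (335.5,154.5) and hole at (334,160). Scene view: tip at (467.5,309) and hole at (466.5,313). With a 4 mm correction in world y, I lower it.

{"op": "jog_arm", "data": {"moves": [{"slide": [4,0,0],"angular": [0,0,0],"fingers": 1},{"slide": [4,0,8],"angular": [0,0,0],"fingers": 1},{"slide": [4,0,16],"angular": [0,0,0],"fingers": 1},{"slide": [4,0,24],"angular": [0,0,0],"fingers": 1},{"slide": [4,0,32],"angular": [0,0,0],"fingers": 1},{"slide": [4,0,40],"angular": [0,0,0],"fingers": 1},{"slide": [4,0,48],"angular": [0,0,0],"fingers": 1},{"slide": [4,0,54],"angular": [0,0,0],"fingers": 1},{"slide": [4,0,57],"angular": [0,0,0],"fingers": 1},{"slide": [4,0,57],"angular": [0,0,0],"fingers": 1}]}}

```text
clock: 6.35
tcp_pos: [0.6225, 0.2947, 0.115]
orientation: [-0.0, 0.707, 0.707, -0.001]
wrist_force: [-0.3, -0.2, -2.3]
finger_gap: 0.0263
grip_force: 49.8
```

It goes in freely with no contact force. I lower gently until the collar seats.

{"op": "jog_arm", "data": {"moves": [{"slide": [0,0,1],"angular": [0,0,0],"fingers": 1},{"slide": [0,0,2],"angular": [0,0,0],"fingers": 1},{"slide": [0,0,3],"angular": [0,0,0],"fingers": 1},{"slide": [0,0,4],"angular": [0,0,0],"fingers": 1},{"slide": [0,0,4],"angular": [0,0,0],"fingers": 1}]}}

```text
clock: 6.77
tcp_pos: [0.6234, 0.2951, 0.1129]
orientation: [0.0, 0.707, 0.707, 0.0]
wrist_force: [-0.3, 0.9, -0.5]
finger_gap: 0.027
grip_force: 49.9
```

{"op": "jog_arm", "data": {"moves": [{"slide": [0,0,1],"angular": [0,0,0],"fingers": 1},{"slide": [0,0,2],"angular": [0,0,0],"fingers": 1},{"slide": [0,0,2],"angular": [0,0,0],"fingers": 1},{"slide": [0,0,2],"angular": [0,0,0],"fingers": 1}]}}

```text
clock: 7.1
tcp_pos: [0.6233, 0.2952, 0.1127]
orientation: [0.001, 0.707, 0.707, 0.001]
wrist_force: [-3.1, -1.2, 8.3]
finger_gap: 0.0272
grip_force: 50.8
```

Contact is now 8 N upward with the TCP at 0.1127. At the grasp it was 0.1017 with the pin in the rack, which is 11 mm lower, matching the difference between the rack's 55 mm and the unit's 66 mm. So the pin is home, and I release it.

{"op": "jog_arm", "data": {"moves": [{"slide": [0,0,1],"angular": [0,0,0],"fingers": 0.6},{"slide": [0,0,1],"angular": [0,0,0],"fingers": 0.4},{"slide": [0,0,1],"angular": [0,0,0],"fingers": 0.35},{"slide": [0,0,0],"angular": [0,0,0],"fingers": 0.35},{"slide": [0,0,0],"angular": [0,0,0],"fingers": 0.35},{"slide": [0,0,0],"angular": [0,0,0],"fingers": 0.35}]}}

```text
clock: 7.6
tcp_pos: [0.6231, 0.295, 0.1102]
orientation: [0.0, 0.707, 0.707, -0.0]
wrist_force: [-0.0, 0.6, -0.0]
finger_gap: 0.0555
grip_force: 0.0
```

{"op": "jog_arm", "data": {"moves": [{"slide": [0,0,-10],"angular": [0,0,0],"fingers": 0.35},{"slide": [0,0,-30],"angular": [0,0,0],"fingers": 0.35},{"slide": [0,0,-60],"angular": [0,0,0],"fingers": 0.35},{"slide": [0,0,-90],"angular": [0,0,0],"fingers": 0.35},{"slide": [0,0,-120],"angular": [0,0,0],"fingers": 0.35},{"slide": [0,0,-120],"angular": [0,0,0],"fingers": 0.35},{"slide": [0,0,-120],"angular": [0,0,0],"fingers": 0.35}]}}

```text
clock: 8.18
tcp_pos: [0.6245, 0.2955, 0.2339]
orientation: [0.001, 0.707, 0.707, 0.003]
wrist_force: [1.1, -0.3, -1.2]
finger_gap: 0.0554
grip_force: 0.0
```

```bash
python3 - <<'E'
from h import *
s=get_state(); print(s["clock"],s["tcp_pos"],s["finger_gap"],s["wrist_force"])
q=read_camera("side"); c=read_camera("scene")
for p in(q,c): print([(np.round(d["point"]).tolist(),round(d["p"],2),np.round(onz(p,d["point"],.113),3).tolist()) for d in tip_of("yellow_pin_handle",p)[:4]])
save({"color":np.hstack([cv2.resize(q["color"][60:210,270:370],(400,600),interpolation=cv2.INTER_CUBIC),cv2.resize(c["color"][200:350,410:510],(400,600),interpolation=cv2.INTER_CUBIC)])},"end")
E
```

```text
8.1833 [0.62445608 0.29550136 0.23394809] 0.05538341557120648 [ 1.07660581 -0.31254206 -1.16036998]
[([262.0, 230.0], 0.67, [0.333, 0.06, 0.113]), ([252.0, 296.0], 0.61, [0.246, -0.097, 0.113]), ([331.0, 140.0], 0.58, [0.623, 0.309, 0.113])]
[([305.0, 196.0], 0.77, [0.353, -0.01, 0.113]), ([477.0, 304.0], 0.7, [0.627, 0.303, 0.113]), ([383.0, 227.0], 0.69, [0.442, 0.148, 0.113])]
```

View pics/end.png

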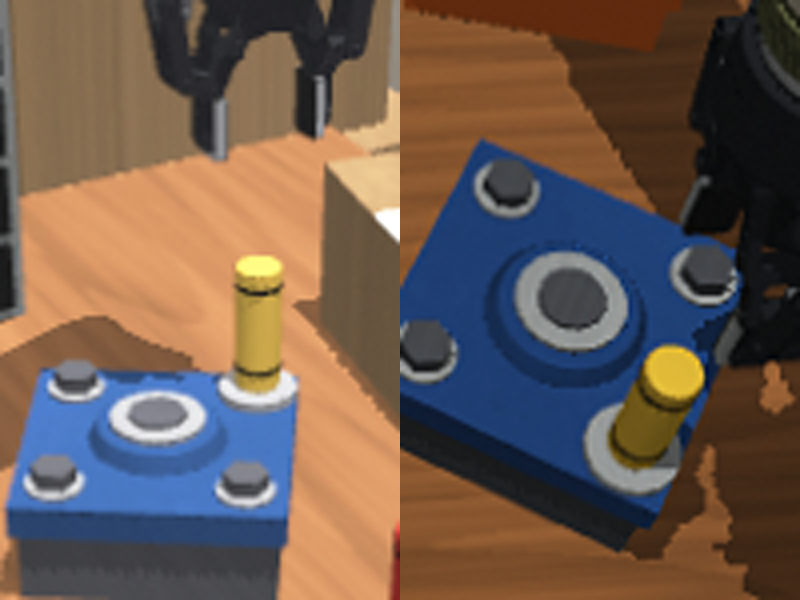

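The pin stands upright with its collar flat on the blue unit, at side (258,388) in the crop. The gripper is clear, so I hand in.

```bash
python3 -c "
from workcell import *
print(hand_in())"
```

```text
the job is handed in; nothing more can be done
None
```

The yellow pin stands upright, collar flat, in the blue unit's empty hole; I held it until it was home, let go and handed in at about 8 s, with the red pin still in the rack (no verdict was returned).

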